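Hang the plated lamp shade up for weighing

ROBOT

A 6-joint arm with a two-finger parallel gripper is mounted at the origin on the work surface. World frame = base frame: x ahead of the robot, y to its left, z up, the work surface at z = 0. Lengths are in m, angles in rad, forces in N, time in s.
With the tool pointing down it reaches from about 0.275 to 0.975 m from the base axis. Payload 8.4 kg.
Tool frame: the origin (TCP) lies between the finger pads; the fingertips stand ahead of it and the grasp point (between the pads) lies 11 mm behind it (bot.tip_extent is the z of the fingertips in the tool frame, in m); z points along the fingers, y is the direction in which the jaws open and shut (so a half turn about z gives the same grasp; the last joint's range is limited). The gripper opens to 92 mm and grips with 3 to 60 N. Pads are 20 mm wide; open, the fingers measure 128 mm over their backs; the gripper's body (75 mm by 189 mm) begins 69 mm behind the grasp point.
Start: joints at [-0.002, 0.353, 1.633, -0, 1.155, -0.002], TCP at [0.625, -0, 0.223] pointing down, gripper open.
Joint ranges: [-2.63, 2.63], [-0.92, 2.1], [0.06, 2.66], [-1.3, 4.44], [0, 2.69], [-3.02, 3.02]. Speed limits (rad/s): [2.22, 2.22, 2.79, 3.14, 3.14, 3.14].

INTERFACE

Orientations are given as a rotation vector (axis times angle).
In Python, from plant import bot gives the robot as it stands. The module is installed in compiled form; this text tells all that it offers. Calls block until the motion is done:
- bot.goto(position, orientation): joint-space move of the TCP to a pose.
- bot.move_l(position, feed=0.15, frame=None): straight line of the TCP; frame=None keeps the orientation; feed is the mean speed in m/s.
- bot.set_joints(angles): joint-space move.
- bot.grip(opening, force=None): opening from 0.0 (shut) to 1.0 (fully open); force is the grip in N (None keeps the last); returns when the fingers have stopped.
- bot.pause(seconds).
- bot.ik(position, orientation): joint angles nearest the present ones, or None.
- bot.get_state(): the state.
- bot.read_camera(name): name is "scene" or "side" or "wrist"; returns a dict with "img" (400x640x3 uint8, red, green, blue), "fx", "fy", "cx", "cy" (pixels), "dist" ([k1, k2, p1, p2, k3] as OpenCV has them; the pictures are not rectified), "rvec" (rotation vector, rad) and "tvec" (3), from world to camera coordinates, as OpenCV has them; the wrist camera has in their place "mount" (4x4, takes a point from camera to tool coordinates, whose origin is the TCP and whose axes are the flange's). Camera axes: x right, y down, z forward; pixel columns grow to the right and rows downward; lengths in m; the calibration is good to about 2 mm. A picture is of the moment at which its call begins: read the wrist's pose just before it. There is no depth.
A pose or a line that the arm cannot do raises bot.Unreachable and nothing moves.
- bot.sign_off(): hands the job in, once; it reports no verdict.
The state is a dict: "clock": time; "joint_pos": joint angles; "qvel": joint speeds; "joint_efforts": joint torques, N m; "position": TCP position; "ee_rot": TCP orientation; "wrist_force": force on the tool from outside, world axes, zero at the start; "torque": the same for the moment, N m; "opening": opening from 0.0 (shut) to 1.0 (fully open).
Only numpy, scipy, OpenCV 4.12 (cv2) and the standard library are available. Lean on these libraries where they do the work, as an engineer would, in place of code of your own. Each camera call takes 0.05 s, during which the arm holds its last target. There are 200 camera calls.

TASK

Lift the orange spring scale up and off the white stand's low peg by its black handle, with the chrome lamp shade on its hook, carry it clear of the bench, and hang the scale by its handle on the red stand's higher peg. Lower it gently onto the peg and let go, leaving the shade hanging still and free of the bench for the reading; do not touch the shade with the robot or shift the other objects.

Things in the scene. Friction and masses are not known exactly. Their poses are not given: they have to be found in the camera images.
- scale_grip (a point): Middle of the black handle of a spring hand scale hanging on the low peg (160 g). Two flat upright side bars, 44 mm over their outsides (along y), 14 mm deep (x), 64 mm tall; this point is 36 mm below the peak of an inverted V that joins them on top (8 mm bar, top 40 mm above this point). Pinch the bars' outsides across y, fingers astride the peg. z up; x points to the stand's post as hung.
- scale_body (a point): Centre of the scale's orange body, 18 mm deep (x), 44 wide (y), 42 tall, 49 mm below scale_grip; same axes. The handle's window above it, where the peg passes along x, is 28 mm wide and about 58 mm tall, so the scale can rise up to 45 mm on a peg; it goes on and off over the peg's free end.
- hook_seat (a point): Inside bottom of the scale's J-shaped steel hook (6 mm wire), in the loop of the shade; 112 mm straight below scale_grip when unloaded; same axes. The J lies in the x-z plane and opens to +x, its free tip about 18 mm above this point, so the loop stays on while it is not slackened by more than that.
- scale_hook (a joint): How far the hook is drawn out of the scale against its spring, 0 to 0.030 m; about 300 N/m: the shade draws it out 7 to 12 mm, the empty hook about 1 mm. At the start it is nearly unloaded.
- rest_peg (a point): Top of the white stand's steel peg (8 mm thick), 226.5 mm above the bench, where the scale hangs at the start, 32 mm above scale_grip. Axes as the stand's: the post (18 mm thick, 251 mm tall) is 95 mm to +x; the peg points to -x and ends 28 mm to -x of this point in an upturned tip 12 mm higher than this point. Fixed.
- weigh_peg (a point): The same point of the red stand's steel peg, 266 mm above the bench (post 290 mm tall), where the scale shall hang, the bar's peak over this point and scale_grip 32 mm below it. Axes and shape as for the white stand: post 95 mm to +x, upturned tip 28 mm to -x and 12 mm higher. Foot 12 mm thick, 130 mm wide, under the post only. Fixed.
- loop_top (a point): Underside of the top of the yellow loop on the chrome shade, at its middle, 85 mm above the shade's underside. Rigid 6 mm wire standing upright in the shade's y-z plane, window 38 mm wide and 40 mm tall. At the start the hook is in it, 2 mm slack.
- shade: Chrome lamp shade: a dome 104 mm across, 34 mm high, with a short neck (to 45 mm) and the yellow loop (top at 91 mm). 215 to 340 g. It stands on the bench mouth down, under the low peg, with the scale's hook in its loop. Origin at the middle of its underside, z up.
- tin_c (a point): Middle of a closed tin with a white lid and a blue label, 64 mm across, 75 mm tall. Bystander.
- jar_c (a point): Middle of a jar with a red cap, 60 mm across, 85 mm tall. Bystander.
- finial_c (a point): Middle of a brass finial, 56 mm across, 64 mm tall. Bystander.
Not all that is in view belongs to the job. Of the things like the part that bears rest_peg, leave any that is purple; of the rest the smaller one is meant. Of the things that look like the part that bears scale_grip, the smaller one is meant.

How it is judged:
On the way:
1. the scale is off the low peg, with the shade hanging on it clear of the bench (horizontal distance between scale_grip and rest_peg above 0.045 m and height (world z) of shade above 0.004 m and value of joint scale_hook above 0.004 m), for 0.2 s.
At the end, for the whole second after the job is handed in: the scale hangs on the red stand's peg (handle's middle within 25 mm sideways of the peg's seat, 24 to 44 mm below it), the shade hangs in its hook (loop within 15 mm, spring drawn out over 4 mm), over 10 mm above the bench, leaning under 0.25 rad, both slower than 0.1 m/s (horizontal distance between scale_grip and weigh_peg below 0.025 m and height (world z) of scale_grip between 0.222 and 0.242 m and height (world z) of shade above 0.01 m and value of joint scale_hook above 0.004 m and distance between hook_seat and loop_top below 0.015 m and angle between shade's own z axis and vertical below 0.25 rad and linear speed of each of shade, scale below 0.1 m/s); the robot touches nothing.
It fails at once if the robot touches the shade (contact force between any of the fingers, the arm and shade above 0.5 N).
It fails at once if the shade is on the bench away from the low peg (dragged, set down or dropped) (horizontal distance between shade and rest_peg above 0.12 m and height (world z) of shade below 0.001 m).
It fails at once if the scale is dropped or jolted onto the high peg (faster than 0.4 m/s within 50 mm of it) (linear speed of scale above 0.4 m/s and horizontal distance between scale_grip and weigh_peg below 0.05 m).
It fails at once if a bystander (tin, jar or finial) is pushed more than 30 mm (distance of any of tin_c, jar_c, finial_c from where it was at the start of the episode above 0.03 m).
It also fails if it takes over 64 s, if anything falls off the work surface, if the arm or the gripper's body presses on something with over 40 N, if the wrist force passes 120 N, or if a joint passes its speed limit or range.

## Working session

There is one attempt and no reset: what is moved stays moved. The work goes in short steps, each a Python script; the robot and the scene stay as the last script left them, time stands still between calls to the robot, and variables do not carry over. Pictures are saved under pics/ and viewed, about 8 in all and at most 12, crops included, and the job is handed in when it is done.

```bash
mkdir -p pics; ls
python3 - <<'E'
from plant import bot
import cv2,pickle
d={}
for n in("scene","side","wrist"):
    s=bot.get_state();c=bot.read_camera(n);c['state']=s;d[n]=c
    cv2.imwrite(f"pics/{n}0.png",c['img'][:,:,::-1])
    print(n,{k:v for k,v in c.items() if k not in('img','state')})
pickle.dump(d,open('c0.pkl','wb'))
print(s,bot.tip_extent)
E
```

```text
pics
scene {'fx': 396.72258507656136, 'fy': 396.72258507656136, 'cx': 325.1826092283612, 'cy': 197.04769701878206, 'dist': array([-0.00863967,  0.        ,  0.        ,  0.        ,  0.        ]), 'rvec': array([ 1.07623409,  2.25263288, -1.13944714]), 'tvec': array([ 0.36367019, -0.08284958,  1.8086139 ])}
side {'fx': 495.09006015036556, 'fy': 495.09006015036556, 'cx': 324.36143849929357, 'cy': 200.99246799003188, 'dist': array([0.01395361, 0.        , 0.        , 0.        , 0.        ]), 'rvec': array([ 0.60448407, -2.47838524,  1.39941299]), 'tvec': array([0.46854512, 0.29132249, 1.20126389])}
wrist {'fx': 334.24855868551276, 'fy': 334.24855868551276, 'cx': 318.2286146041639, 'cy': 200.2550955469916, 'dist': array([-0.07013401,  0.        ,  0.        ,  0.        ,  0.        ]), 'mount': array([[ 1.18976526e-03, -9.70208981e-01, -2.42266625e-01,
         6.64246427e-02],
       [ 9.99999277e-01,  1.19663104e-03,  1.18803909e-04,
         1.96827232e-04],
       [ 1.74639143e-04, -2.42266591e-01,  9.70209703e-01,
        -1.60327114e-01],
       [ 0.00000000e+00,  0.00000000e+00,  0.00000000e+00,
         1.00000000e+00]])}
{'clock': 0.1, 'joint_pos': array([-2.41589498e-03,  3.53581050e-01,  1.63402142e+00,  2.35353389e-06,
        1.15518929e+00, -2.43843673e-03]), 'qvel': array([ 0.00057527, -0.00390009, -0.00136168,  0.00146782,  0.00185125,
        0.00011934]), 'joint_efforts': array([-8.71753400e-04, -5.94903338e+01, -3.34933627e+01,  6.98069832e-02,
        1.83198228e-02, -2.35421521e-05]), 'position': array([ 6.24588528e-01, -8.18222102e-06,  2.21953815e-01]), 'ee_rot': array([-2.22081522e+00, -2.22086317e+00,  1.32586943e-03]), 'wrist_force': array([-0.14963831, -0.40219233,  0.27634355]), 'torque': array([0.01082981, 0.01484339, 0.00707075]), 'opening': 0.9996830603560806} 0.008
```

View pics/scene0.png

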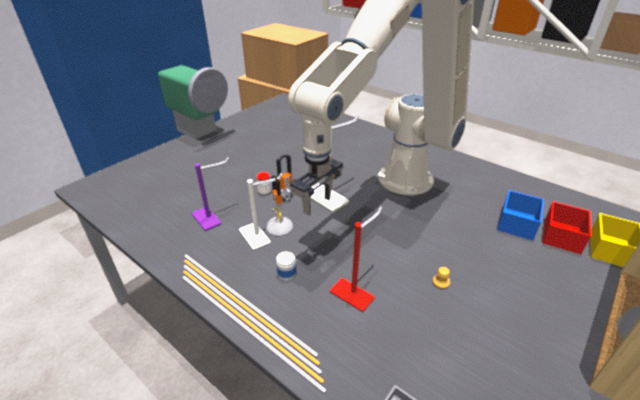

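View pics/side0.png

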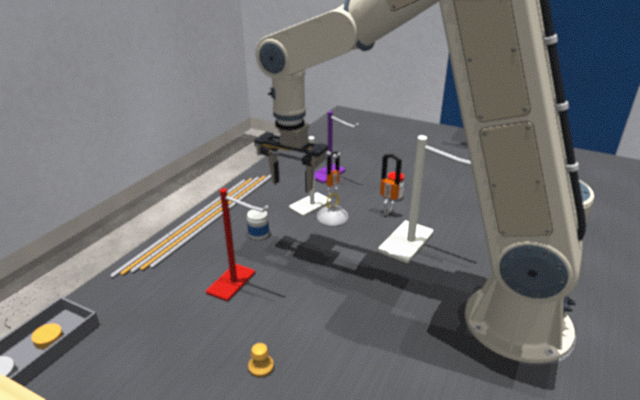

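The white-stand candidates are the one at scene (255,235) with the shade under its peg, and a taller one at scene (330,195), side (410,240). The purple one at (205,215) is out. The orange scales are at side (333,178), on the shade, and a larger one at side (392,190). The one on the small white stand with the shade fits the description. I'll enlarge to confirm and get pixels.

Run:
```python
import cv2,numpy as np
a=cv2.imread('pics/scene0.png');b=cv2.imread('pics/side0.png')
A=cv2.resize(a[140:310,180:400],None,fx=3.6,fy=3.6,interpolation=cv2.INTER_CUBIC)[:,:790]
cv2.imwrite('pics/cropA.png',A[:600])
B=cv2.resize(b[125:305,200:440],None,fx=3.3,fy=3.3,interpolation=cv2.INTER_CUBIC)
cv2.imwrite('pics/cropB.png',B[:600]);print(A.shape,B.shape)
```

```text
(612, 790, 3) (594, 792, 3)
```

View pics/cropA.png

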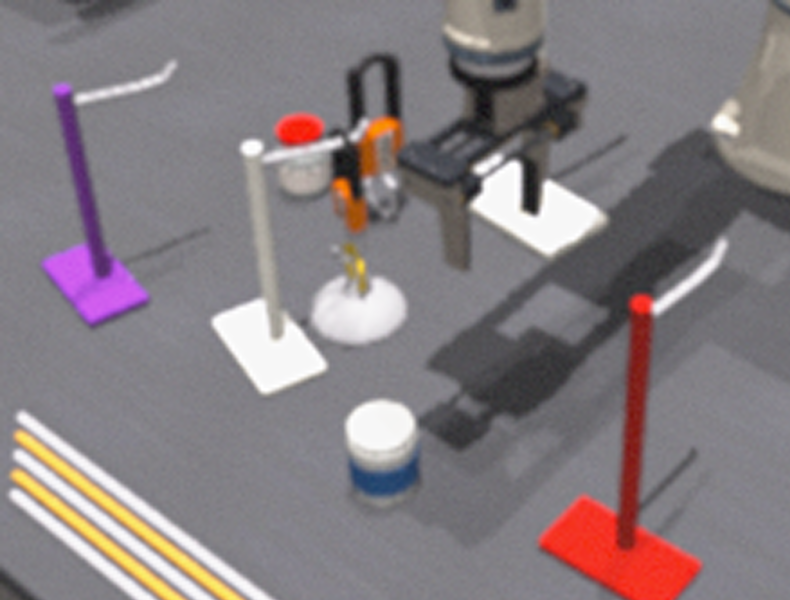

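View pics/cropB.png

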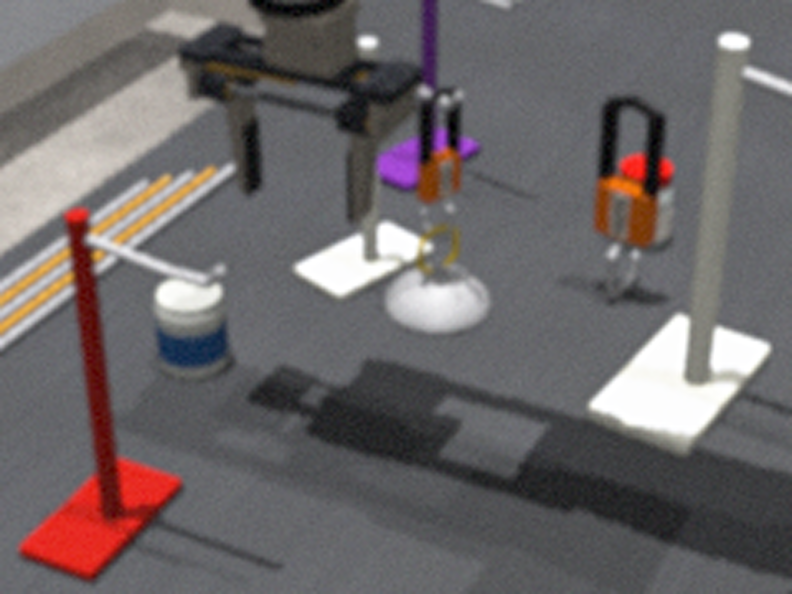

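The crops show the smaller white stand with its post top at scene (250,181) and side (311,138). Its peg carries the small scale, and the shade sits below. The taller white stand and the larger scale (side (391,185)) are decoys. Next I'll triangulate.

```bash
cat > h.py <<'E'
import numpy as np,cv2
from scipy.spatial.transform import Rotation as R
def cam(c):
    "return world->cam R,t"
    if 'mount' in c:
        s=c['state'];T=np.eye(4);T[:3,:3]=R.from_rotvec(s['ee_rot']).as_matrix();T[:3,3]=s['position']
        M=np.linalg.inv(T@c['mount']);return M[:3,:3],M[:3,3]
    return cv2.Rodrigues(c['rvec'])[0],c['tvec']
def K(c): return np.array([[c['fx'],0,c['cx']],[0,c['fy'],c['cy']],[0,0,1.]])
def ray(c,p):
    r,t=cam(c);q=cv2.undistortPoints(np.array([[p]],float),K(c),c['dist'])[0,0]
    d=r.T@np.r_[q,1];return -r.T@t,d/np.linalg.norm(d)
def onz(c,p,z):
    o,d=ray(c,p);return o+d*(z-o[2])/d[2]
def tri(cs,ps):
    A=0;b=0;rs=[ray(c,p) for c,p in zip(cs,ps)]
    for o,d in rs:
        P=np.eye(3)-np.outer(d,d);A=A+P;b=b+P@o
    x=np.linalg.solve(A,b);return x,max(np.linalg.norm(np.cross(x-o,d)) for o,d in rs)
def proj(c,x):
    r,t=cam(c);return cv2.projectPoints(np.atleast_2d(np.asarray(x,float)),cv2.Rodrigues(r)[0],t,K(c),c['dist'])[0][:,0]
E
python3 - <<'E'
from h import *
import pickle
np.set_printoptions(precision=4,suppress=True)
d=pickle.load(open('c0.pkl','rb'));S,D=d['scene'],d['side']
f=lambda p:np.array(p)/3.6+[180,140]
g=lambda p:np.array(p)/3.3+[200,125]
for n,a,b,z in [('wtop',(252,148),(367,43),.251),('wbase',(276,337),(372,258),.012),('wtip',(362,124),(457,96),.2365),('rtop',(641,303),(77,216),.290),('rbase',(626,546),(111,515),.012),('rtip',(723,245),(219,272),.276),('loop',(352,250),(441,230),.088),('scalebody',(348,205),(440,178),.145),('shade',(360,325),(438,312),.008),('tin',(381,418),(190,292),.075),('bigwtop',(0,0),(733,42),.3)]:
    print(n,*tri((S,D),(f(a),g(b))),onz(S,f(a),z),onz(D,g(b),z))
# colour masks: feet rectangles
for n,c in (('S',S),('D',D)):
    hsv=cv2.cvtColor(c['img'],cv2.COLOR_RGB2HSV)
    for k,m in (('red',cv2.inRange(hsv,(0,180,60),(6,255,255))),('white',cv2.inRange(hsv,(0,0,215),(179,45,255)))):
        cs,_=cv2.findContours(m,0,2)
        for q in cs:
            if cv2.contourArea(q)>120:
                p=cv2.approxPolyDP(q,3,True)[:,0]
                print(n,k,cv2.contourArea(q),[list(np.round(onz(c,x,.012)[:2],3))+list(x) for x in p][:6] if len(p)<9 else len(p))
E
```

```text
wtop [ 0.6949 -0.2355  0.2483] 0.0012556656713000618 [ 0.6962 -0.2342  0.251 ] [ 0.6911 -0.2275  0.251 ]
wbase [ 0.694  -0.2375  0.0115] 0.0003881259897675936 [ 0.694  -0.2376  0.012 ] [ 0.6935 -0.2362  0.012 ]
wtip [ 0.5841 -0.2005  0.2335] 0.0015014029369546005 [ 0.5856 -0.1994  0.2365] [ 0.5806 -0.1918  0.2365]
rtop [0.6897 0.204  0.288 ] 0.0017065294057152971 [0.6902 0.2034 0.29  ] [0.6864 0.2095 0.29  ]
rbase [0.6909 0.2061 0.0111] 0.00030123641838402255 [0.6913 0.2062 0.012 ] [0.6901 0.2074 0.012 ]
rtip [0.5708 0.2041 0.2741] 0.000776232392266651 [0.5722 0.2044 0.276 ] [0.5687 0.2078 0.276 ]
loop [ 0.6029 -0.2096  0.0841] 0.0009858967546911917 [ 0.6055 -0.2072  0.088 ] [ 0.5997 -0.2019  0.088 ]
scalebody [ 0.6037 -0.2087  0.1417] 0.002042690655166355 [ 0.6049 -0.2082  0.145 ] [ 0.6002 -0.1994  0.145 ]
shade [ 0.6051 -0.2059 -0.0112] 0.002410080270042526 [ 0.6222 -0.1866  0.008 ] [ 0.5928 -0.1837  0.008 ]
tin [ 0.7599 -0.0194  0.0776] 0.0029990829707479782 [ 0.7559 -0.0249  0.075 ] [ 0.7611 -0.0181  0.075 ]
bigwtop [ 0.526  -0.9218  0.0582] 0.04303067806403324 [ 0.7201 -0.5805  
[... 5752 characters left out ...]
 np.int32(256)]]
D white 130.5 [[np.float64(0.635), np.float64(-0.191), np.int32(322), np.int32(214)], [np.float64(0.589), np.float64(-0.163), np.int32(331), np.int32(222)], [np.float64(0.576), np.float64(-0.216), np.int32(342), np.int32(215)]]
D white 325.0 10
D white 179.5 [[np.float64(1.085), np.float64(-0.078), np.int32(189), np.int32(197)], [np.float64(1.087), np.float64(-0.055), np.int32(184), np.int32(200)], [np.float64(1.145), np.float64(-0.077), np.int32(175), np.int32(193)], [np.float64(1.116), np.float64(0.004), np.int32(165), np.int32(206)], [np.float64(1.073), np.float64(0.009), np.int32(174), np.int32(210)], [np.float64(1.089), np.float64(-0.053), np.int32(183), np.int32(200)]]
```

```bash
cat >> h.py <<'E'
def rv(yaw):
    c,s=np.cos(yaw),np.sin(yaw)   # tool x=-X, y=Y, z=-Z of stand frame
    return R.from_matrix(np.array([[-c,-s,0],[-s,c,0],[0,0,-1.]])).as_rotvec()
def look(bot,name,file,scale=None):
    s=bot.get_state();c=bot.read_camera(name);c['state']=s
    import pickle;pickle.dump(c,open(file+'.pkl','wb'));cv2.imwrite(f'pics/{file}.png',c['img'][:,:,::-1]);return c
E
python3 - <<'E'
from h import *
import pickle
from plant import bot
np.set_printoptions(precision=4,suppress=True)
d=pickle.load(open('c0.pkl','rb'));S,D=d['scene'],d['side']
for n,a,b in [('jarcap',(264,176),(396,176)),('bigbody',(286,178),(390,189)),('bighandle',(284,158),(392,156)),('finial',(443,273),(260,353))]:
    print(n,*tri((S,D),(a,b)))
yaw=-.335
bot.goto([.6043,-.2055,.34],rv(yaw)); st=bot.get_state();print(st['position'],st['joint_pos'],st['clock'])
c=look(bot,'wrist','w1')
x=np.array([np.cos(yaw),np.sin(yaw),0]);p=np.array([.6043,-.2055,.2265])
print(proj(c,[p,p+.095*x+[0,0,.0245],p-.028*x+[0,0,.012]]))
E
```

```text
jarcap [ 0.4732 -0.4176  0.0828] 2.8074375931983906e-05
bigbody [ 0.451  -0.3075  0.1004] 0.006067476268795044
bighandle [ 0.4565 -0.3086  0.2058] 0.0019393972777295542
finial [0.473  0.4025 0.0466] 0.0011341382618451044
[ 0.6042 -0.2051  0.3396] [-0.3297  0.2907  1.4627  0.0002  1.3888 -1.5648] 1.5417
[[319.1163 199.3537]
 [319.0419 315.1956]
 [319.1908 168.4723]]
```

View pics/w1.png

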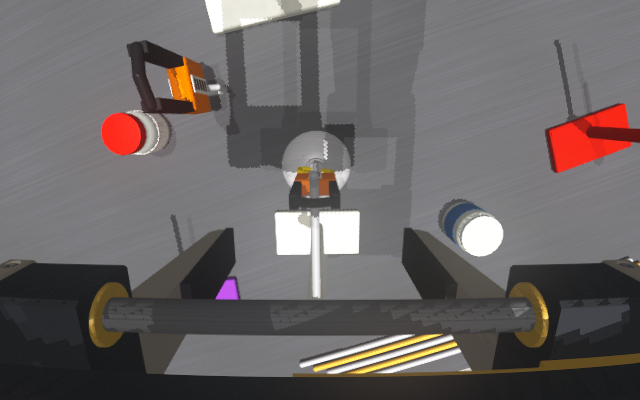

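The wrist view puts the handle top at (315,197) and the peg line near column 316, against a predicted (319,199), so I shift 3 mm to -Y. The larger scale is clearly the decoy at (160,80). Next: descend, grip and look.

Run:
```python
from h import *
from plant import bot
np.set_printoptions(precision=4,suppress=True)
yaw=-.335
bot.move_l([.6033,-.2083,.34],.1,rv(yaw))
bot.move_l([.6033,-.2083,.1835],.1)
s=bot.get_state();print(s['position'],s['wrist_force'])
bot.grip(.6,25); bot.grip(.3,25)
s=bot.get_state();print(s['opening'],s['position'],s['wrist_force'],s['clock'])
a=look(bot,'wrist','w2')['img'][:,:,::-1];b=look(bot,'scene','s2')['img'][150:250,220:340,::-1];e=look(bot,'side','d2')['img'][130:230,280:400,::-1]
b=cv2.resize(b,(400,333));e=cv2.resize(e,(400,333))
cv2.imwrite('pics/m2.png',np.vstack([np.hstack([b,e]),cv2.resize(a[120:330],(800,262))]))
```

```text
[ 0.6037 -0.2084  0.1841] [0.4163 1.1616 0.7732]
0.4758976060530604 [ 0.6033 -0.2083  0.1835] [ 0.3766 -0.0596  0.4311] 4.5667
```

View pics/m2.png

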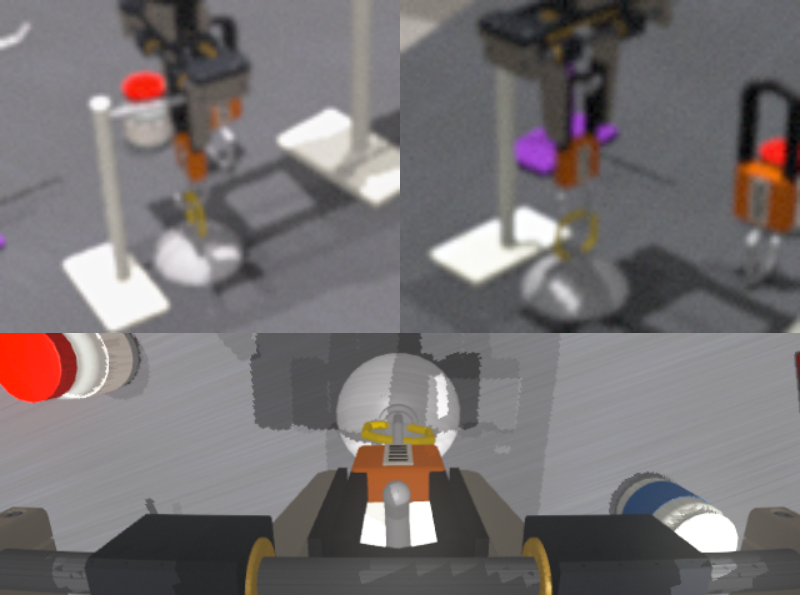

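The opening of 43.8 mm matches the 44 mm bars, and the peg end is centred between the pads. I'll lift 28 mm and slide off.

Run:
```python
from h import *
from plant import bot
np.set_printoptions(precision=4,suppress=True)
yaw=-.335;X=np.array([np.cos(yaw),np.sin(yaw),0]);p=np.array([.6033,-.2083,.1835+.028])
bot.grip(.3,35)
bot.move_l(p,.02); bot.pause(.4)
s=bot.get_state();print(s['opening'],s['position'],s['wrist_force'],s['clock'])
bot.move_l(p-.03*X,.03)
s=bot.get_state();print(s['position'],s['wrist_force'],s['clock'])
a=look(bot,'wrist','w3')['img'][:,:,::-1];b=look(bot,'scene','s3')['img'][150:250,220:340,::-1];e=look(bot,'side','d3')['img'][130:230,280:400,::-1]
b=cv2.resize(b,(400,333));e=cv2.resize(e,(400,333))
cv2.imwrite('pics/m3.png',np.vstack([np.hstack([b,e]),cv2.resize(a[120:330],(800,262))]))
```

```text
0.47442682541845577 [ 0.6033 -0.2083  0.2115] [ 0.5126 -0.4573 -3.7407] 6.8833
[ 0.5752 -0.1985  0.2115] [ 0.878  -0.0535 -4.2344] 8.0333
```

View pics/m3.png

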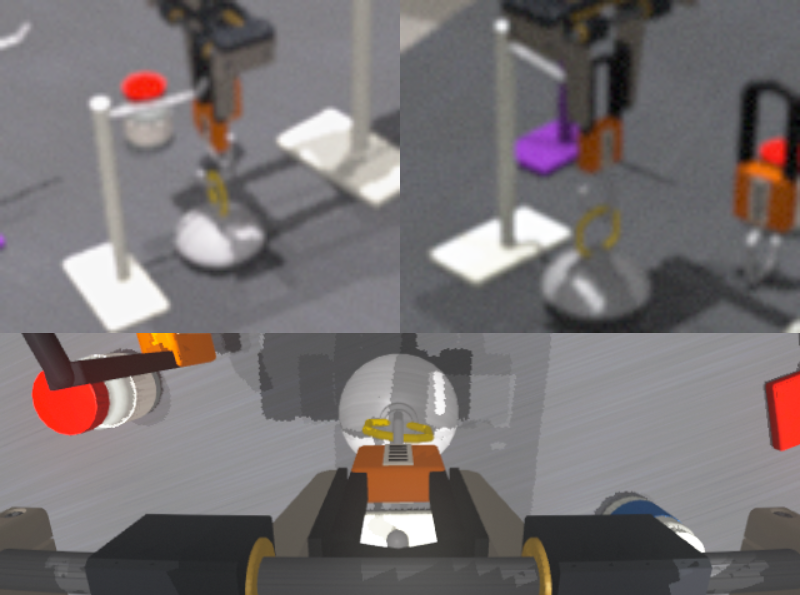

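The shade hangs on the scale (about -4.2 N) and the peg tip at mosaic (398,538) is leaving the window centrally. Continue the carry, stop ahead of the red peg and look.

Run:
```python
from h import *
from plant import bot
np.set_printoptions(precision=4,suppress=True)
yaw=-.335;X=np.array([np.cos(yaw),np.sin(yaw),0]);p=np.array([.6033,-.2083,.2115])-.08*X
bot.move_l(p,.05)
bot.move_l(p+[0,0,.075],.06)
y2=.03
bot.move_l([.505,.2,.2865],.08,rv(y2)); 
bot.move_l([.505,.2,.255],.05); bot.pause(.8)
s=bot.get_state();print(s['opening'],s['position'],s['wrist_force'],s['clock'])
c=look(bot,'wrist','w4');look(bot,'scene','s4');look(bot,'side','d4')
X=np.array([np.cos(y2),np.sin(y2),0]);q=np.array([.5955,.2015,.266])
print(proj(c,[q,q+.095*X+[0,0,.024],q-.028*X+[0,0,.012]]))
b=cv2.imread('pics/s4.png')[190:310,280:410];e=cv2.imread('pics/d4.png')[150:300,200:360]
cv2.imwrite('pics/m4.png',np.vstack([np.hstack([cv2.resize(b,(400,333)),cv2.resize(e,(400,333))]),cv2.resize(c['img'][120:330,:,::-1],(800,262))]))
```

```text
0.4780481626409253 [0.505 0.2   0.255] [-0.6412 -0.3107 -4.7774] 17.25
[[317.9924 408.1336]
 [317.8053 555.6281]
 [318.0172 384.7276]]
```

View pics/m4.png

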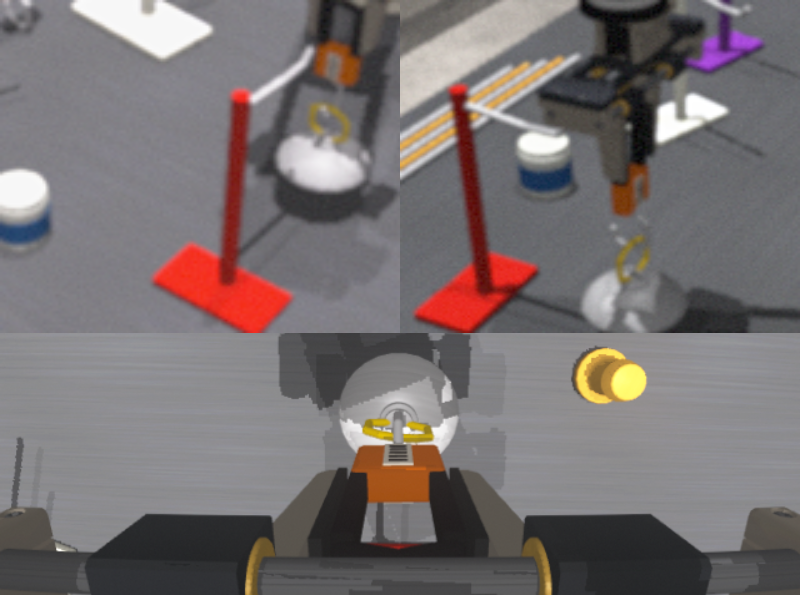

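Scale and shade hang quietly ahead of the red peg, whose tip at scene (380,208) and side (263,208) agrees with the earlier triangulation (y≈0.204). The gripper bar hides the peg from the wrist camera. I'll use y=0.204, advance until the tip enters the window, and check.

Run:
```python
from h import *
from plant import bot
np.set_printoptions(precision=4,suppress=True)
import pickle
print(tri([pickle.load(open(f,'rb')) for f in('s4.pkl','d4.pkl')],[(380.1,208.7),(263.2,208.6)]))
y2=.02
bot.move_l([.505,.2037,.250],.03,rv(y2))
bot.move_l([.568,.204,.250],.03); bot.pause(.3)
s=bot.get_state();print(s['opening'],s['position'],s['wrist_force'],s['clock'])
c=look(bot,'wrist','w5');look(bot,'scene','s5');look(bot,'side','d5')
b=cv2.imread('pics/s5.png')[190:310,280:410];e=cv2.imread('pics/d5.png')[150:300,200:360]
cv2.imwrite('pics/m5.png',np.vstack([np.hstack([cv2.resize(b,(400,333)),cv2.resize(e,(400,333))]),cv2.resize(c['img'][120:330,:,::-1],(800,262))]))
```

```text
(array([0.5763, 0.2063, 0.2732]), np.float64(0.003329897264083917))
0.4778504717190437 [0.568 0.204 0.25 ] [ 0.0279  0.466  -4.1929] 20.3083
```

View pics/m5.png

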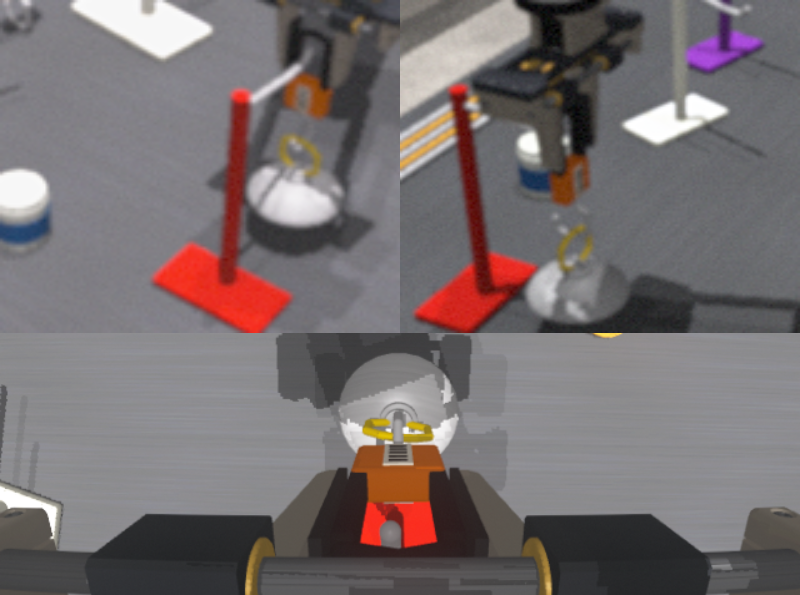

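The red peg's tip is in the window at mosaic (391,533), about 2 mm to -Y of centre, so I correct y to about 0.202. Then seat it and lower by feel.

Run:
```python
from h import *
from plant import bot
np.set_printoptions(precision=4,suppress=True)
bot.move_l([.568,.2018,.250],.03)
bot.move_l([.5955,.2023,.250],.025); bot.pause(.5)
s=bot.get_state();print(s['position'],s['wrist_force'],s['clock']);f0=s['wrist_force'][2]
bot.move_l([.5955,.2023,.2265],.03);bot.pause(.3)
z=.2265
while z>.218:
    s=bot.get_state();print(round(z,4),s['wrist_force'],s['opening'])
    if s['wrist_force'][2]-f0>3.5: break
    z-=.001;bot.move_l([.5955,.2023,z],.01);bot.pause(.1)
print(s['clock'])
c=look(bot,'wrist','w6');look(bot,'scene','s6');look(bot,'side','d6')
b=cv2.imread('pics/s6.png')[190:310,280:410];e=cv2.imread('pics/d6.png')[150:300,200:360]
cv2.imwrite('pics/m6.png',np.vstack([np.hstack([cv2.resize(b,(400,333)),cv2.resize(e,(400,333))]),cv2.resize(c['img'][120:330,:,::-1],(800,262))]))
```

```text
[0.5955 0.2023 0.25  ] [-0.316  -0.1385 -3.8084] 22.4583
0.2265 [ 0.2466  0.1393 -4.1401] 0.47672736841774077
0.2255 [-0.7096  0.2279 -4.3133] 0.47707418200593804
0.2245 [ 0.9671 -0.0208 -3.9133] 0.4762944339525716
0.2235 [-0.1437  0.1252 -4.4395] 0.4778714643963818
0.2225 [-1.4386 -0.6355  1.6802] 0.4767706211639687
25.0917
```

View pics/m6.png

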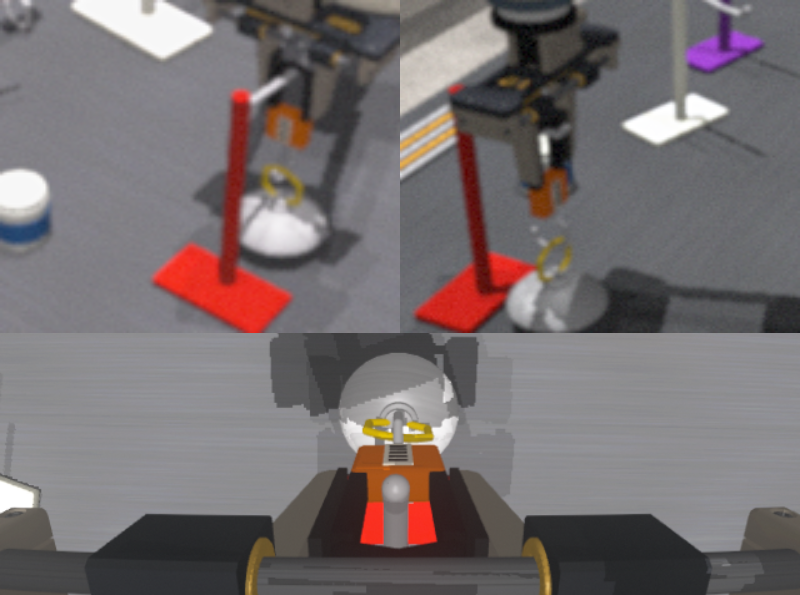

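The scale seated at z=0.2225 (expected 0.223), with the tip at (397,490), the same as on the white peg. Release and withdraw upward.

Run:
```python
from h import *
from plant import bot
np.set_printoptions(precision=4,suppress=True)
for o in (.50,.53,.6,.75,.95): bot.grip(o)
bot.pause(.3)
bot.move_l([.5955,.2023,.36],.06); 
bot.move_l([.45,.10,.40],.15); bot.pause(2)
s=bot.get_state();print(s['opening'],s['position'],s['wrist_force'],s['clock'])
r=[]
for i in range(3):
    S=look(bot,'scene',f's7{i}');D=look(bot,'side',f'd7{i}');bot.pause(.12)
def cen(c,lo,hi,box):
    x0,x1,y0,y1=box;m=cv2.inRange(cv2.cvtColor(c['img'],cv2.COLOR_RGB2HSV),lo,hi)[y0:y1,x0:x1]
    M=cv2.moments(m,True);return (M['m10']/M['m00']+x0,M['m01']/M['m00']+y0)
import pickle
for i in range(3):
    S,D=[pickle.load(open(f'{k}7{i}.pkl','rb')) for k in 'sd']
    print('body',*tri((S,D),(cen(S,(7,150,60),(16,255,255),(355,410,205,260)),cen(D,(7,150,60),(16,255,255),(240,290,210,260)))))
b=cv2.imread('pics/s72.png')[180:310,300:430];e=cv2.imread('pics/d72.png')[170:300,200:330]
cv2.imwrite('pics/m7.png',np.hstack([cv2.resize(b,(400,400)),cv2.resize(e,(400,400))]))
```

```text
0.9537400460249343 [0.45 0.1  0.4 ] [ 0.0152 -0.4125  0.5307] 33.0083
body [0.5977 0.2041 0.1892] 0.0026759627599890917
body [0.5975 0.2039 0.1891] 0.002971353633015531
body [0.5976 0.204  0.189 ] 0.002595594610115044
```

View pics/m7.png

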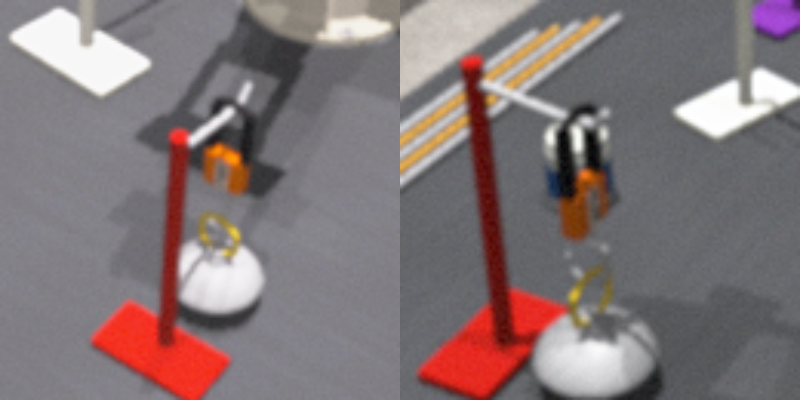

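The scale hangs still on the red peg at left (230,120). The shade is level and clear of the bench, with its shadow separate beneath it. The body moved less than 0.3 mm between views and sits within about 4 mm of the expected (0.5955, 0.202, 0.185).

```bash
python3 -c "
from plant import bot
bot.pause(1.5);bot.sign_off();print(bot.get_state()['clock'])"
```

```text
the job is handed in; nothing more can be done
the job is handed in; nothing more can be done
```

The orange scale now hangs by its handle on the red stand's peg with the shade on its hook, and I handed the job in at about 35 s of the 64 s allowed. No verdict was reported.

- **Grasp and lift:** The gripper closed to 43.8 mm on the 44 mm handle. I lifted the scale 28 mm and slid it off the low peg, and the wrist force showed about 4 N with the shade hanging on it.
- **Carry and seating:** I carried it high across to the red peg and corrected 2 mm sideways using the wrist camera. It touched down at TCP z 0.2225 m (expected 0.223 m), then I released it and withdrew upward.
- **Last checks:**
  - The scale body was at (0.598, 0.204, 0.189) m, about 4 mm from where it should be, and moved less than 0.3 mm between three looks.
  - The two camera views of that point disagreed by about 3 mm.
  - The shade looked level and clear of the bench in the last pictures, but I did not measure its height or the hook extension.
  - The gripper was away from everything, with no sign of contact. The tin had not visibly moved up to seating; I did not re-measure the tin, jar or finial.

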